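# Hang the tested gas detector back between its neighbours

### The arm

A 6-joint arm with a two-finger parallel gripper is mounted at the origin on the work surface. World frame = base frame: x ahead of the robot, y to its left, z up, the work surface at z = 0. Lengths are in m, angles in degrees, forces in N, time in s.
With the tool pointing down it reaches from about 0.425 to 1.125 m from the base axis. Payload 14.9 kg.
Tool frame: the origin (TCP) lies midway between the tips of the shut fingers; the grasp point (between the pads) lies 19 mm behind it; z points along the fingers, y is the line along which they close (so a half turn about z gives the same grasp; the last joint's range is limited). The gripper opens to 91 mm and grips with 3 to 60 N. Pads are 32 mm wide; open, the fingers measure 118 mm over their backs; the gripper's body (76 mm by 178 mm) begins 60 mm behind the grasp point.
Start: joints at [-71.179, 21.709, 99.362, -0, 58.929, -1.908], TCP at [0.248, -0.655, 0.214] pointing down, gripper open.
Joint ranges: [-158.91, 158.91], [-42.39, 125.64], [0.06, 152.35], [-60.88, 240.88], [17.5, 164.5], [-176.32, 176.32]. Speed limits (degrees/s): [108.29, 108.29, 136.94, 180, 180, 180].

### API

Orientations are given as a 3x3 rotation matrix whose columns are the frame's x, y, z axes.
In Python, from cell import env, cams, order gives the robot as it stands.
- The arm moves only by the tool apply_moves, never from a script. Its argument "targets" is a list of rows, each a list of 3 entries, a list of its own where there are three numbers: the opening in per cent of the stroke, from 0 (shut) to 100 (fully open), then the shift along the tool's x, y, z in mm, then the turn, a rotation vector about the tool's x, y, z in degrees. A call has exactly 5 rows; each row shifts and turns the commanded pose from where the row before left it, along the tool's axes as they then stand; what a row does not reach is not made up. A row lasts 1/10 s, in which the tool goes at most 50 mm and 8.59 degrees, less where a joint would pass 70% of its speed; a pose out of reach is approached as far as the arm can. A call is refused whole if a number of a shift passes 50 or a number of a turn 8.59, either way. A call with a gripper value outside its range is refused whole. The fingers move at their own pace and stop on an object; "newtons" is the grip in N (left out, the last holds). Time passes only in rows, so rows that do not move let the fingers close, or fill a call up. It gives the time, the measured TCP pose, the force, the opening and the grip force at its end, in the units of the state.
- env.sense(): the state, without advancing time (a new reading comes with each control period).
- cams.read_camera(name): name is "side" or "top" or "wrist"; returns a dict with "pixels" (480x640x3 uint8, red, green, blue), "range_z" (480x640 float32, m along the optical axis (not along the pixel's ray), 0 where there is no reading), "K" (3x3 intrinsics, pixels), "R" (3x3) and "t" (3): a world point X has camera coordinates R X + t; the wrist camera has in their place "mount" (4x4, takes a point from camera to tool coordinates, whose origin is the TCP and whose axes are the flange's). Camera axes: x right, y down, z forward; pixel columns grow to the right and rows downward; lengths in m; the calibration is good to about 2 mm. A picture is of the moment at which its call begins: read the wrist's pose just before it.
- order.job_done(): hands the job in; it is judged then, once.
The state is a dict: "t": time; "qpos": joint angles; "qd": joint speeds; "joint_efforts": joint torques, N m; "tool_pos": TCP position; "orientation": TCP orientation; "ft_force": force on the tool from outside, world axes, zero at the start; "ft_torque": the same for the moment, N m; "finger_gap": opening from 0.0 (shut) to 1.0 (fully open); "gripper_force": force on a finger pad.
Only numpy, scipy, OpenCV 4.12 (cv2) and the standard library are available. Lean on these libraries where they do the work, as an engineer would, in place of code of your own. Each camera call takes 0.05 s, during which the arm holds its last target. There are 200 camera calls.

### The job

The bump test is over: flip the station's sensor hood fully open, draw the gas detector out of its sloping pocket and hang it by its belt hook on the rack's top rail, lowered into the gap between the two detectors already hanging there and facing the same way as they do. Let go of it, then swing the hood of the empty station fully shut. Do not push the hanging neighbours along or off the rail, and leave the transmitter and the screwdriver where they lie.

Things in the scene. Friction and masses are not known exactly. Their poses are not given: they have to be found in the camera images.
- detector: The tested hand-held gas detector, about 0.3 kg, in the station's pocket at the start (z along the slope). Dark box body 66 mm wide (y), 34 deep (x), 130 tall (z); on top a grey sensor head 30 wide (y), 26 deep (x), z 130 to 170 mm. Origin: centre of the body's underside; +z to the head, +x out of the screen, -x out of the back with its belt hook.
- detector_head (a point): Centre of the sensor head, at (0, 0, 150) mm in the detector's frame, axes as the detector's: the place to grip it, across its 30 mm width (y).
- detector_hook (a point): Inside of the steel belt hook's top, (-27, 0, 112) mm in the detector's frame; rests on the rail. The hook, 24 mm wide, is open downwards: a bar leaves the back at z 112 to 116 mm, a leg 4 mm thick goes down to z 84, its tip flared outwards to z 74. Slot 20 mm wide, between the back (x -17 mm) and the leg (x -37).
- left_neighbour: Detector of the same make and size, hanging loose by its hook on the rack, on the rack's +y side of the gap. Origin at the centre of its body's underside, +x out of the screen, +z to its head. At rest it leans about 4 degrees, head towards the rack's +x.
- right_neighbour: The other hanging detector, on the rack's -y side of the gap; same make, size, frame and lean. The gap between the two bodies is 83 to 89 mm wide.
- rack: Fixed steel rack, 340 mm long (y). Origin on the bench under the top rail's middle; detectors hang on its +x side, screens to +x. Top rail 12 x 12 mm at x = 0, upper face 165 mm above the bench. Lower strip, height 70 to 95 mm, front face at x = +7 mm: hung bodies lean on it. Posts 177 mm tall at y = +-170 mm. A hung detector's origin rests near x = +23, height 51 mm.
- rack_rail (a point): Middle of the top rail's upper face, 165 mm above the bench; axes as the rack's.
- dock: Fixed bump-test station, base 190 (x) x 120 (y) x 30 mm; origin at the centre of its underside. Its pocket leans 30 degrees: the slope's upward direction is (-sin 30, 0, cos 30) in the station's frame; the detector's head leans to -x, its screen looks to +x and up. Pocket walls along the slope: rear 70 mm, sides 55, front 44; play 3 mm at each side, 4 in front.
- dock_floor (a point): Centre of the pocket's floor, at (0, 0, 45) mm in the station's frame; axes as the station's. The detector's origin is here at the start.
- hood (a joint): Angle of the sensor hood about its hinge along the station's y: 0 shut (it caps the front, sides and top of the detector's head and keeps it in), growing as it swings forward to the station's +x; stop at 1.25 rad, fully open. Friction hinge: it stays where it is left; 1 to 2 N at the tab move it.
- hood_hinge (a point): Middle of the hood's hinge axis, at (9, 0, 106) mm in the station's frame; axes as the station's.
- hood_tab (a point): Middle of the flip tab standing on the hood: 20 mm wide (y), 10 thick (x); 18 mm of it above this point, 24 below, down to the hood's top, 52 mm wide. Turns with the hood; z points out of its free end. In the station's frame it is at (9 + 159 sin a - 9 cos a, 0, 106 + 159 cos a + 9 sin a) mm, a = hood angle - 30 degrees.
- transmitter: Bystander: yellow round gas transmitter on the bench, about 120 mm across, 65 tall, pipe stubs along its y out to 79 mm; origin at the centre of its underside.
- screwdriver: Bystander: screwdriver, 190 mm, lying on the bench along its x; origin under its middle.
Mind the look-alikes: they are no part of the job. What is shaped like the dock but brown or turquoise is not meant.

How it is judged:
By the outcome, as a careful person would: the job done as asked, in the order asked, and still so for the second after the job is handed in, with the robot touching nothing.
It also fails if it takes over 67 s, if anything falls off the work surface, if the arm or the gripper's body presses on something with over 40 N, if the wrist force passes 120 N, or if a joint passes its speed limit or range.

## Working session

There is one attempt and no reset: what is moved stays moved. The work goes in short steps, Python scripts to look and compute and a tool call to move; the robot and the scene stay as the last step left them, time stands still between calls to the robot, and variables do not carry over. Pictures are saved under pics/ and viewed, at most 10 in all, crops included, and the job is handed in when it is done.

Besides the shell and the picture viewer there is one more tool, called after "Call:" as a command line: name --argument value ..., lists and objects as JSON in quotes. apply_moves: Moves the arm, as the interface text tells. Its arguments: {"type":"object","properties":{"targets":{"type":"array","items":{"type":"array"}},"newtons":{"type":"number"}},"required":["targets"]}

```bash
ls; mkdir -p pics
python3 - <<'E'
from cell import env,cams,order
import cv2,numpy as np
s=env.sense();print({k:np.round(v,3).tolist() for k,v in s.items()})
for n in("side","top"):
    c=cams.read_camera(n);cv2.imwrite(f"pics/{n}0.png",c["pixels"][...,::-1]);np.savez(f"{n}0.npz",**c)
    print(n,c["K"].tolist(),np.round(c["R"],3).tolist(),c["t"])
E
```

```text
pics
{'t': 0.0, 'qpos': [-71.176, 21.739, 99.395, 0.001, 58.931, -1.907], 'qd': [-0.033, 0.038, 0.048, 0.032, -0.01, 0.106], 'joint_efforts': [-0.001, -76.374, -43.437, 0.065, 0.042, -0.0], 'tool_pos': [0.248, -0.654, 0.213], 'orientation': [[0.935, 0.354, -0.0], [0.354, -0.935, 0.001], [0.0, -0.001, -1.0]], 'ft_force': [0.003, 0.418, 0.296], 'ft_torque': [-0.04, -0.054, 0.029], 'gripper_force': 0.0, 'finger_gap': 0.996}
side [[622.7680339124778, 0.0, 318.52732457872804], [0.0, 622.7680339124778, 242.5668004639732], [0.0, 0.0, 1.0]] [[-0.809, -0.587, -0.021], [-0.305, 0.45, -0.839], [0.502, -0.673, -0.543]] [0.41192864 0.31985474 1.18890141]
top [[513.7980439580058, 0.0, 316.7470363694776], [0.0, 513.7980439580058, 237.72607138869807], [0.0, 0.0, 1.0]] [[-0.003, -1.0, -0.011], [-0.997, 0.004, -0.074], [0.074, 0.01, -0.997]] [-0.02230582  0.5538614   1.29551052]
```

View pics/top0.png

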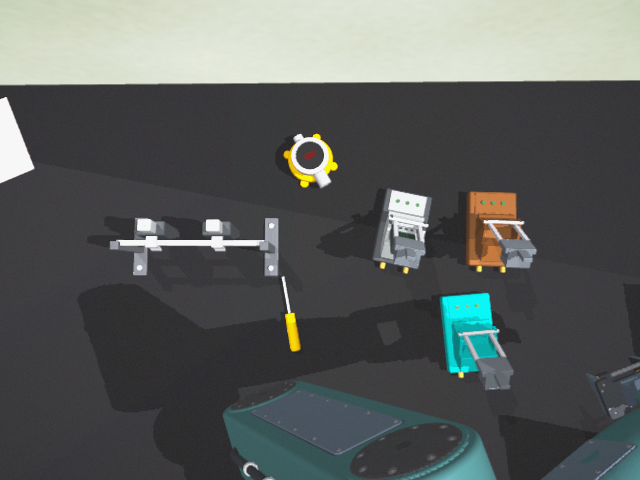

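View pics/side0.png

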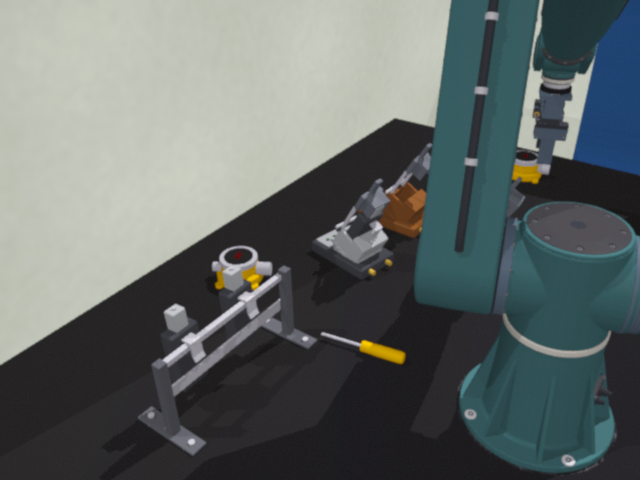

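Three station-shaped things appear in the top view: white/grey at (403,230), brown at (493,228) and turquoise at (470,335). Only the white one isn't excluded by colour. I'll confirm it in an enlarged crop.

Run:
```python
import cv2,numpy as np
a=cv2.imread("pics/top0.png")[175:285,355:450];b=cv2.imread("pics/side0.png")[170:290,300:420]
a=cv2.resize(a,(400,480),interpolation=cv2.INTER_CUBIC);b=cv2.resize(b,(400,480),interpolation=cv2.INTER_CUBIC)
cv2.imwrite("pics/crop1.png",np.hstack([a,b]))
```

```text
(no output)
```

View pics/crop1.png

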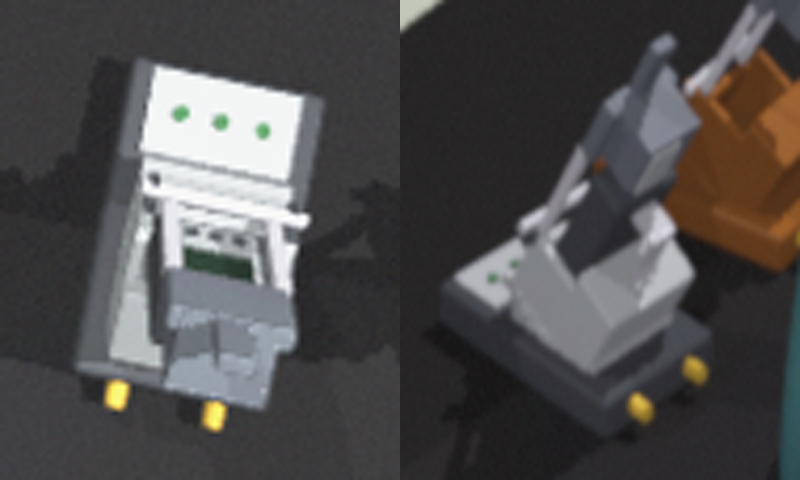

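The white station holds a detector (dark body, green screen). Its LEDs are on the far side, so its +x points away from the robot, yawed about -11°. Next I'll measure from the depth clouds.

```bash
cat > h.py <<'E'
import numpy as np,cv2
from scipy.spatial.transform import Rotation as Ro
def cloud(c):
    d=c["range_z"];v,u=np.nonzero(d>0);z=d[v,u];K=c["K"]
    P=np.c_[(u-K[0,2])/K[0,0]*z,(v-K[1,2])/K[1,1]*z,z]
    return (P-c["t"])@c["R"],np.c_[u,v],c["pixels"][v,u].astype(int)
def box(P,lo,hi): return np.all((P>=lo)&(P<=hi),1)
E
python3 - <<'E'
from h import *
for n in("top","side"):
    P,uv,C=cloud(dict(np.load(n+"0.npz")))
    m=box(P,[.2,-.1,-.02],[.8,.5,.4])&(C.max(1)<70);print(n,"bench z",np.percentile(P[m,2],[5,20,50,80]))
    def rect(m,name):
        r=cv2.minAreaRect(P[m,:2].astype(np.float32));print(n,name,m.sum(),"c",np.round(r[0],4),"size",np.round(r[1],4),"ang",round(r[2],2))
    rail=box(P,[.4,.1,.158],[.7,.45,.172]);rect(rail,"rail")
    L=P[rail];l=cv2.fitLine(L[:,:2].astype(np.float32),cv2.DIST_HUBER,0,.01,.01).ravel();print("line",l, "z",np.median(L[:,2]))
    heads=box(P,[.4,.1,.205],[.75,.45,.24])
    k,lab=cv2.connectedComponents(np.zeros((1,1),np.uint8))
    H=P[heads]; print("heads n",len(H))
    for a,b in((.1,.24),(.24,.45)):
        mm=heads&(P[:,1]>a)&(P[:,1]<b);
        if mm.sum()>5:rect(mm&(P[:,2]>.212),"head");print(np.round(P[mm].mean(0),4),P[mm,2].max(), P[mm].min(0),P[mm].max(0))
    posts=box(P,[.4,.05,.173],[.7,.45,.185]);print("posts",posts.sum(),P[posts][:,1].min(),P[posts][:,1].max())
    dk=box(P,[.4,-.25,.022],[.75,-.02,.036]);rect(dk,"dock slab")
    tab=box(P,[.4,-.25,.225],[.75,-.02,.3]);print("tab",tab.sum(),P[tab].mean(0),P[tab].max(0),P[tab].min(0))
    brn=box(P,[.4,-.25,.005],[.75,-.02,.3])
    im=np.zeros((480,640),np.uint8);im[uv[brn,1],uv[brn,0]]=255
    print("uv box",uv[brn].min(0),uv[brn].max(0))
E
```

```text
top bench z [-0.00500563 -0.00278446 -0.00044534  0.00202073]
top rail 945 c [0.5512 0.2679] size [0.0593 0.3316] ang 1.08
line [0.008769   0.99996156 0.53444743 0.26455042] z 0.1653459819972928
heads n 377
top head 171 c [0.568  0.2027] size [0.0306 0.0264] ang 89.44
[0.5675 0.2009 0.2189] 0.22772068685421684 [0.55475572 0.18714087 0.20571024] [0.58117646 0.21810959 0.22772069]
top head 171 c [0.5687 0.3524] size [0.031 0.026] ang 89.28
[0.5685 0.3508 0.2187] 0.22852973318569234 [0.55554965 0.33678199 0.20633013] [0.58183676 0.36774071 0.22852973]
posts 606 0.08632117935155806 0.44527106919470527
top dock slab 974 c [ 0.6279 -0.1758] size [0.3402 0.1689] ang 35.4
tab 110 [ 0.50106052 -0.22348589  0.24459549] [ 0.5155629  -0.21287914  0.25834219] [ 0.48889801 -0.234622    0.22596909]
uv box [315 159] [420 297]
side bench z [-0.00236254 -0.00084777  0.00076013  0.00247372]
side rail 1628 c [0.5463 0.2729] size [0.3462 0.0662] ang 89.55
line [0.00758183 0.9999713  0.53114706 0.2978747 ] z 0.16533110734753137
heads n 526
side head 175 c [0.5666 0.2038] size [0.0297 0.0315] ang 0.69
[0.5623 0.2067 0.2168] 0.22681576242545298 [0.5508038  0.1878823  0.20510459] [0.58137243 0.21952067 0.22681576]
side head 220 c [0.5672 0.3533] size [0.0309 0.0307] ang 89.34
[0.563  0.3563 0.2171] 0.22648934025496115 [0.5519307  0.33768099 0.20521469] [0.58268515 0.36955641 0.22648934]
posts 838 0.08579320060138558 0.4457893716898898
side dock slab 923 c [ 0.6206 -0.1756] size [0.3383 0.1693] ang 35.33
tab 91 [ 0.49690914 -0.22016773  0.2432615 ] [ 0.51225879 -0.20911326  0.2584948 ] [ 0.48536722 -0.23337281  0.22643657]
uv box [245 179] [407 312]
```

Run:
```python
from h import *
for n,(u0,u1,v0,v1) in(("top",(365,440,183,278)),("side",(300,402,205,285))):
    P,uv,C=cloud(dict(np.load(n+"0.npz")))
    w=(uv[:,0]>=u0)&(uv[:,0]<=u1)&(uv[:,1]>=v0)&(uv[:,1]<=v1)
    sat=C.max(1)-C.min(1)
    for lo,hi in((.02,.04),(.024,.036)):
        m=w&(P[:,2]>lo)&(P[:,2]<hi)&(sat<45)
        r=cv2.minAreaRect(P[m,:2].astype(np.float32));print(n,m.sum(),np.round(r[0],4),np.round(r[1],4),r[2]);print(np.round(cv2.boxPoints(r),4).tolist())
    # tab & hood points
    t=box(P,[.45,-.26,.238],[.56,-.18,.3]);print("tab",t.sum(),P[t].mean(0))
    r=cv2.minAreaRect(P[t,:2].astype(np.float32));print(np.round(r[0],4),np.round(r[1],4),r[2])
    # rail lines
    q=box(P,[.51,.12,.160],[.56,.41,.170])
    for a,b in((.12,.18),(.23,.32),(.38,.41)):
        k=q&(P[:,1]>a)&(P[:,1]<b);x=P[k,0];print("rail y",a,np.round([x.min(),np.percentile(x,5),np.median(x),np.percentile(x,95),x.max(),np.median(P[k,2])],4))
    # turquoise/brown/other tall stuff extents
    o=box(P,[.25,-.5,.03],[.9,.1,.3]);
    for nm,mk in(("brown",(C[:,0]>C[:,2]+60)&(C[:,1]>C[:,2])&(C[:,1]<.65*C[:,0])),("turq",(C[:,2]>C[:,0]+80))):
        k=o&mk
        if k.sum():print(nm,P[k].min(0).round(3),P[k].max(0).round(3))
```

```text
top 1482 [ 0.5784 -0.2408] [0.1212 0.1908] 78.07048797607422
[[0.4724999964237213, -0.28040000796318054], [0.6592000126838684, -0.3197999894618988], [0.6841999888420105, -0.2011999934911728], [0.4975000023841858, -0.16179999709129333]]
top 1386 [ 0.5781 -0.2402] [0.1202 0.1897] 77.88310241699219
[[0.47269999980926514, -0.27900001406669617], [0.6582000255584717, -0.3188999891281128], [0.6833999752998352, -0.2012999951839447], [0.49790000915527344, -0.1615000069141388]]
tab 77 [ 0.49732395 -0.22317134  0.25005701]
[ 0.4976 -0.2237] [0.0196 0.0173] 79.42996215820312
rail y 0.12 [0.5269 0.5271 0.5338 0.5409 0.5588 0.1641]
rail y 0.23 [0.5294 0.5297 0.5343 0.5391 0.5597 0.1647]
rail y 0.38 [0.53   0.5301 0.5348 0.5394 0.5394 0.1645]
brown [ 0.482 -0.5    0.03 ] [0.766 0.004 0.109]
turq [ 0.25  -0.459  0.03 ] [ 0.412 -0.338  0.176]
side 1114 [ 0.572  -0.2949] [0.2647 0.2073] 86.73714447021484
[[0.460999995470047, -0.4212000072002411], [0.667900025844574, -0.43299999833106995], [0.6830000281333923, -0.16869999468326569], [0.47609999775886536, -0.15690000355243683]]
side 943 [ 0.5726 -0.2951] [0.2579 0.2034] 85.91627502441406
[[0.4620000123977661, -0.4165000021457672], [0.6647999882698059, -0.4309999942779541], [0.6832000017166138, -0.1737000048160553], [0.48030000925064087, -0.15929999947547913]]
tab 60 [ 0.49382524 -0.2201596   0.24926814]
[ 0.4969 -0.2231] [0.0243 0.0206] 72.92020416259766
rail y 0.12 [0.5236 0.5249 0.5294 0.5411 0.5511 0.165 ]
rail y 0.23 [0.5244 0.5256 0.5313 0.5498 0.5589 0.1648]
rail y 0.38 [0.5254 0.5269 0.5333 0.5545 0.5582 0.1652]
brown [ 0.482 -0.5    0.03 ] [0.762 0.002 0.104]
```

The fits agree with the given sizes:

| Item | Measured | Check |
|---|---|---|
| Station | centre (0.578, -0.2405), yaw -12.1° | footprint 120×190 mm |
| Hood tab | where "shut" predicts it | hood is shut |
| Rail | x ≈ 0.534, z 0.165, yaw -0.5° | height as given |
| Neighbours | y 0.2027 and 0.3524 | gap about 84 mm, middle y ≈ 0.278 |

Next I'll plan the tab approach.

```bash
cat >> h.py <<'E'
yaw=np.radians(-12.1);S0=np.array([.578,-.2405,0]);SR=Ro.from_euler('z',yaw).as_matrix()
def st(x,y,z): return S0+SR@(np.array([x,y,z])/1e3)
def ori(th,yw=yaw): # tool x ~ station x, y=-station y, fingers leaning forward by th deg
    t=np.radians(th);B=np.array([[np.cos(t),0,np.sin(t)],[0,-1,0],[np.sin(t),0,-np.cos(t)]])
    return Ro.from_euler('z',yw).as_matrix()@B
def tab(ang,d=0): # ang deg hood, d mm above tab point
    a=np.radians(ang-30);return st(9+(159+d)*np.sin(a)-9*np.cos(a),0,106+(159+d)*np.cos(a)+9*np.sin(a))
def tcp(g,R): return g+R[:,2]*.019   # grasp point -> TCP
def delta(p,R,p2,R2): return (R.T@(p2-p)*1e3),np.degrees(Ro.from_matrix(R.T@R2).as_rotvec())
def show(way,p,R):  # way: list of (pos,R); prints rows
    for q,Q in way:
        s,r=delta(p,R,q,Q);s=np.round(s*2)/2;r=np.round(r,1);print(s.tolist(),r.tolist())
        p=p+R@s/1e3;R=R@Ro.from_rotvec(np.radians(r)).as_matrix()
    return p,R
def now():
    from cell import env
    s=env.sense();return np.array(s["tool_pos"]),np.array(s["orientation"])
E
python3 - <<'E'
from h import *
p,R=now()
up=p+[0,0,.19]
A=tcp(tab(0,5),ori(20));pre=A-ori(20)[:,2]*.08
print(pre,A)
p,R=show([(up,R)],p,R)
print("to pre, total");show([(pre+[0,0,.06],ori(20))],p,R)
print("seq");p,R=show([(up+(pre+[0,0,.06]-up)*k/12,Ro.from_matrix(R).as_matrix()@Ro.from_rotvec(Ro.from_matrix(R.T@ori(20)).as_rotvec()*k/12).as_matrix()) for k in range(1,13)],p,R)
E
```

```text
[ 0.47860104 -0.21919071  0.30084942] [ 0.50535477 -0.22492621  0.22567401]
[0.0, -0.0, -190.0] [0.0, 0.0, 0.0]
to pre, total
[370.0, -325.5, 43.0] [-5.8, 19.5, 32.5]
seq
[31.0, -27.5, 3.5] [-0.5, 1.6, 2.7]
[29.5, -28.5, 4.0] [-0.5, 1.6, 2.7]
[27.5, -30.0, 5.0] [-0.4, 1.7, 2.7]
[26.5, -31.0, 5.5] [-0.5, 1.6, 2.7]
[24.5, -32.5, 5.5] [-0.5, 1.6, 2.7]
[23.0, -33.5, 6.0] [-0.5, 1.6, 2.7]
[21.5, -35.0, 6.5] [-0.5, 1.7, 2.7]
[19.0, -36.0, 7.0] [-0.5, 1.6, 2.8]
[17.5, -36.5, 6.5] [-0.4, 1.6, 2.7]
[15.5, -37.5, 7.5] [-0.5, 1.6, 2.7]
[13.0, -38.5, 7.0] [-0.5, 1.6, 2.7]
[11.5, -39.0, 7.0] [-0.5, 1.7, 2.7]
```

Call:
apply_moves --targets '[[100,[0,0,-38],[0,0,0]],[100,[0,0,-38],[0,0,0]],[100,[0,0,-38],[0,0,0]],[100,[0,0,-38],[0,0,0]],[100,[0,0,-38],[0,0,0]]]' --newtons 10

```text
t: 0.6
tool_pos: [0.2477, -0.6543, 0.4052]
orientation: [[0.935, 0.354, -0.0], [0.354, -0.935, 0.001], [0.0, -0.001, -1.0]]
ft_force: [-0.0, -0.5, 0.7]
finger_gap: 1.001
gripper_force: 0.0
```

Call:
apply_moves --targets '[[100,[31,-27.5,3.5],[-0.5,1.6,2.7]],[100,[29.5,-28.5,4],[-0.5,1.6,2.7]],[100,[27.5,-30,5],[-0.4,1.7,2.7]],[100,[26.5,-31,5.5],[-0.5,1.6,2.7]],[100,[24.5,-32.5,5.5],[-0.5,1.6,2.7]]]'

```text
t: 1.1
tool_pos: [0.3442, -0.4717, 0.3856]
orientation: [[0.982, 0.121, 0.147], [0.124, -0.992, -0.006], [0.146, 0.024, -0.989]]
ft_force: [1.3, 0.5, 0.2]
finger_gap: 0.998
gripper_force: 0.0
```

Call:
apply_moves --targets '[[100,[23,-33.5,6],[-0.5,1.6,2.7]],[100,[21.5,-35,6.5],[-0.5,1.7,2.7]],[100,[19,-36,7],[-0.5,1.6,2.8]],[100,[17.5,-36.5,6.5],[-0.4,1.6,2.7]],[100,[15.5,-37.5,7.5],[-0.5,1.6,2.7]]]'

```text
t: 1.6
tool_pos: [0.4407, -0.2905, 0.3679]
orientation: [[0.951, -0.119, 0.285], [-0.11, -0.993, -0.047], [0.289, 0.014, -0.957]]
ft_force: [0.5, -0.3, -0.4]
finger_gap: 0.999
gripper_force: 0.0
```

Call:
apply_moves --targets '[[100,[13,-38.5,7],[-0.5,1.6,2.7]],[100,[11.5,-39,7],[-0.5,1.7,2.7]],[100,[0,0,0],[0,0,0]],[100,[0,0,0],[0,0,0]],[100,[0,0,0],[0,0,0]]]'

```text
t: 2.1
tool_pos: [0.4784, -0.2199, 0.3613]
orientation: [[0.919, -0.21, 0.335], [-0.197, -0.978, -0.073], [0.343, 0.001, -0.939]]
ft_force: [0.3, 0.0, 0.1]
finger_gap: 1.006
gripper_force: 0.0
```

```bash
cat >> h.py <<'E'
def wrist():
    from cell import cams
    p,R=now();c=cams.read_camera("wrist");M=np.array(c["mount"])
    T=np.eye(4);T[:3,:3]=R;T[:3,3]=p;T=np.linalg.inv(T@M)
    c["R"],c["t"]=T[:3,:3],T[:3,3];return c
E
python3 - <<'E'
from h import *
from cell import env
print(np.round(env.sense()["qpos"],1))
c=wrist();np.savez("w1.npz",**{k:c[k] for k in("pixels","range_z","K","R","t")});cv2.imwrite("pics/w1.png",c["pixels"][...,::-1])
P,uv,C=cloud(c)
Q=(P-S0)@SR*1e3
m=(abs(Q[:,1])<25)&(Q[:,2]>241)&(Q[:,2]<262)&(Q[:,0]<-60)&(Q[:,0]>-110);print(m.sum());
if m.sum():print(Q[m].min(0).round(1),Q[m].max(0).round(1),Q[m].mean(0).round(1))
m=(abs(Q[:,1])<100)&(Q[:,2]>22)&(Q[:,2]<36)&(abs(Q[:,0])<110)
r=cv2.minAreaRect(Q[m,:2].astype(np.float32));print("slab",r)
p,R=now();A=tcp(tab(0,5),ori(20));pre=A-ori(20)[:,2]*.08
print("approach");p,R=show([(pre,ori(20)),(A,ori(20))],p,R)
print("open");N=14
way=[(tcp(tab(73*k/N,5),ori(20-50*k/N)),ori(20-50*k/N)) for k in range(1,N+1)]
p,R=show(way,p,R)
E
```

```text
[-30.3 -12.4 122.1   7.8  51.5  67.9]
655
[-93.3 -12.3 241.1] [-76.    7.5 257.4] [-85.5  -2.4 251.4]
slab ((-2.770294189453125, -2.257122039794922), (187.6317596435547, 120.38216400146484), 0.03342389315366745)
approach
[-20.5, -1.0, 57.0] [0.1, -0.1, -0.0]
[-0.0, -0.0, 80.0] [-0.0, 0.0, -0.0]
open
[13.5, -0.0, -3.0] [-0.0, -3.5, -0.0]
[13.5, -0.0, -2.5] [-0.0, -3.6, -0.0]
[13.5, -0.0, -1.5] [-0.0, -3.6, -0.0]
[14.0, -0.0, -1.5] [-0.0, -3.5, -0.0]
[13.5, -0.0, -1.5] [-0.0, -3.6, -0.0]
[14.0, -0.0, -0.5] [-0.0, -3.6, -0.0]
[13.5, -0.0, -0.0] [-0.0, -3.6, -0.0]
[14.0, -0.0, 0.0] [-0.0, -3.5, -0.0]
[13.5, -0.0, 1.0] [-0.0, -3.6, -0.0]
[13.5, -0.0, 1.0] [-0.0, -3.6, -0.0]
[14.0, -0.0, 1.5] [-0.0, -3.5, -0.0]
[13.5, -0.0, 2.0] [-0.0, -3.6, -0.0]
[13.5, -0.0, 2.0] [-0.0, -3.6, -0.0]
[13.5, -0.0, 3.0] [-0.0, -3.6, -0.0]
```

View pics/w1.png

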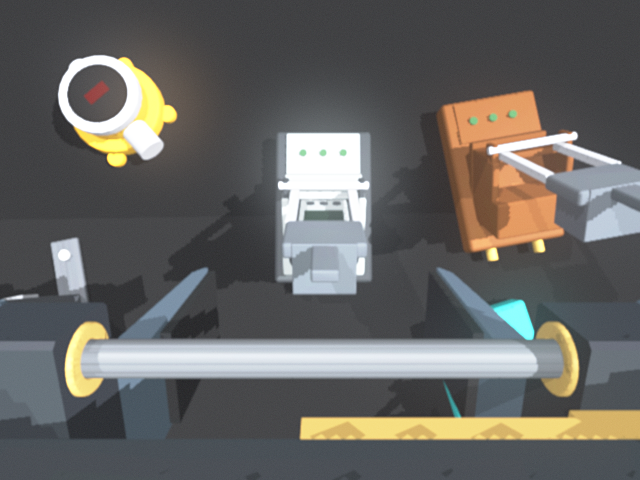

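The wrist view shows the white station centred between the fingers, with its hood at about (325,255) shut over the head. Its cloud puts the station about (-2,-2) mm off in its own axes, so I'll apply that and grip the tab.

Call:
apply_moves --targets '[[100,[-12,1,28],[0,0,0]],[100,[-10.5,0,28],[0,0,0]],[100,[0,0,30],[0,0,0]],[100,[0,0,30],[0,0,0]],[100,[0,0,20],[0,0,0]]]'

```text
t: 2.65
tool_pos: [0.5028, -0.2268, 0.2239]
orientation: [[0.919, -0.212, 0.334], [-0.199, -0.977, -0.073], [0.342, 0.001, -0.94]]
ft_force: [1.3, -0.6, 0.4]
finger_gap: 0.999
gripper_force: 0.0
```

Call:
apply_moves --targets '[[0,[0,0,0],[0,0,0]],[0,[0,0,0],[0,0,0]],[0,[0,0,0],[0,0,0]],[0,[0,0,0],[0,0,0]],[0,[0,0,0],[0,0,0]]]' --newtons 10

```text
t: 3.15
tool_pos: [0.5035, -0.2259, 0.2268]
orientation: [[0.918, -0.21, 0.336], [-0.197, -0.978, -0.074], [0.344, 0.001, -0.939]]
ft_force: [0.2, -0.4, 0.3]
finger_gap: 0.594
gripper_force: 0.0
```

Call:
apply_moves --targets '[[0,[0,0,0],[0,0,0]],[0,[0,0,0],[0,0,0]],[0,[0,0,0],[0,0,0]],[0,[0,0,0],[0,0,0]],[0,[0,0,0],[0,0,0]]]'

```text
t: 3.65
tool_pos: [0.5035, -0.2269, 0.2261]
orientation: [[0.918, -0.21, 0.336], [-0.196, -0.978, -0.076], [0.344, 0.004, -0.939]]
ft_force: [-3.5, -19.3, -2.7]
finger_gap: 0.219
gripper_force: 10.0
```

Call:
apply_moves --targets '[[0,[13.5,0,-3],[0,-3.5,0]],[0,[13.5,0,-2.5],[0,-3.6,0]],[0,[13.5,0,-1.5],[0,-3.6,0]],[0,[14,0,-1.5],[0,-3.5,0]],[0,[13.5,0,-1.5],[0,-3.6,0]]]'

```text
t: 4.15
tool_pos: [0.5655, -0.2403, 0.2507]
orientation: [[0.977, -0.21, 0.035], [-0.21, -0.978, -0.011], [0.037, 0.003, -0.999]]
ft_force: [-3.3, -12.6, -8.4]
finger_gap: 0.218
gripper_force: 10.0
```

Call:
apply_moves --targets '[[0,[14,0.5,-0.5],[0,-3.6,0]],[0,[13.5,0.5,0],[0,-3.6,0]],[0,[14,0,0],[0,-3.5,0]],[0,[13.5,0,1],[0,-3.6,0]],[0,[13.5,0,1],[0,-3.6,0]]]'

```text
t: 4.65
tool_pos: [0.6318, -0.2547, 0.2434]
orientation: [[0.941, -0.21, -0.266], [-0.202, -0.978, 0.055], [-0.272, 0.002, -0.962]]
ft_force: [-3.6, -3.0, 0.3]
finger_gap: 0.219
gripper_force: 10.0
```

Call:
apply_moves --targets '[[0,[14,0,1.5],[0,-3.5,0]],[0,[13.5,0,2],[0,-3.6,0]],[0,[13.5,0,2],[0,-3.6,0]],[0,[13.5,0,3],[0,-3.6,0]],[0,[0,0,0],[0,0,0]]]'

```text
t: 5.15
tool_pos: [0.6786, -0.2647, 0.2139]
orientation: [[0.845, -0.21, -0.492], [-0.182, -0.978, 0.104], [-0.503, 0.001, -0.865]]
ft_force: [-1.9, -2.8, -2.2]
finger_gap: 0.222
gripper_force: 10.0
```

```bash
sed -i 's/^S0=.*//; s/;S0=np.array(\[.578,-.2405,0\])/;S0=np.array([.5756,-.2420,0])/' h.py; grep -n S0= h.py
cat >> h.py <<'E'
def hoodang():
    p,R=now();g=p-R[:,2]*.019;q=(SR.T@(g-S0))*1e3-[9,0,106]
    return np.degrees(np.arctan2(q[0],q[2]))+30+np.degrees(np.arctan2(9,164)),np.hypot(q[0],q[2]),q[1]
E
python3 -c "
from h import *;print(hoodang())"
```

```text
8:yaw=np.radians(-12.1);S0=np.array([.5756,-.2420,0]);SR=Ro.from_euler('z',yaw).as_matrix()
(np.float64(73.5851157209842), np.float64(163.41775602897167), np.float64(-0.5711649745087748))
```

Call:
apply_moves --targets '[[0,[4,0,1],[0,0,0]],[0,[4,0,1],[0,0,0]],[0,[0,0,0],[0,0,0]],[0,[0,0,0],[0,0,0]],[0,[0,0,0],[0,0,0]]]'

```text
t: 5.65
tool_pos: [0.6827, -0.2656, 0.2106]
orientation: [[0.846, -0.21, -0.489], [-0.183, -0.978, 0.104], [-0.5, 0.001, -0.866]]
ft_force: [-6.9, -1.4, 2.4]
finger_gap: 0.222
gripper_force: 10.0
```

Run:
```python
from h import *
p,R=now()
r=(p-R[:,2]*.07,R)
G=tcp(st(-77.5,0,45+.866*155),ori(20));pre=G-ori(20)[:,2]*.09
print(G,pre)
N=8;a=r[0]
way=[(p-R[:,2]*.035,R),r]+[(a+(pre-a)*k/N+np.array([0,0,.03])*np.sin(np.pi*k/N),ori(-30+50*k/N)) for k in range(1,N+1)]
p,R=show(way,p,R);show([(G,ori(20))],p,R)
```

```text
[ 0.50617581 -0.22711674  0.16137584] [ 0.47607787 -0.2206643   0.24594818]
[-0.0, 0.0, -35.0] [0.0, 0.0, 0.0]
[0.0, -0.0, -35.0] [0.0, 0.0, 0.0]
[-31.0, -0.0, 8.0] [0.1, 6.3, -0.1]
[-30.5, -0.0, 6.5] [-0.0, 6.2, 0.0]
[-30.5, -0.0, 6.0] [-0.1, 6.3, 0.0]
[-30.0, -0.5, 7.0] [0.0, 6.2, 0.0]
[-30.5, 0.0, 8.0] [0.0, 6.3, 0.0]
[-31.0, 0.0, 9.0] [0.0, 6.2, 0.0]
[-32.0, -0.0, 9.0] [0.0, 6.3, 0.0]
[-33.5, -0.0, 6.5] [0.0, 6.2, 0.0]
[-0.0, -0.0, 90.0] [0.0, 0.0, 0.0]
```

Call:
apply_moves --targets '[[60,[0,0,0],[0,0,0]],[60,[0,0,0],[0,0,0]],[60,[0,0,0],[0,0,0]],[60,[0,0,0],[0,0,0]],[60,[0,0,0],[0,0,0]]]'

```text
t: 6.15
tool_pos: [0.6838, -0.2654, 0.2104]
orientation: [[0.847, -0.21, -0.488], [-0.182, -0.978, 0.104], [-0.499, 0.001, -0.867]]
ft_force: [0.0, 0.5, -0.3]
finger_gap: 0.594
gripper_force: 0.0
```

Call:
apply_moves --targets '[[70,[0,0,-35],[0,0,0]],[70,[0,0,-35],[0,0,0]],[70,[-31,0,8],[0,6.3,0]],[70,[-30.5,0,6.5],[0,6.2,0]],[70,[-30.5,0,6],[0,6.3,0]]]'

```text
t: 6.65
tool_pos: [0.6274, -0.2533, 0.2896]
orientation: [[0.96, -0.21, -0.184], [-0.206, -0.978, 0.038], [-0.188, 0.001, -0.982]]
ft_force: [1.1, -1.3, 1.3]
finger_gap: 0.701
gripper_force: 0.0
```

Call:
apply_moves --targets '[[70,[-30,-0.5,7],[0,6.2,0]],[70,[-30.5,0,8],[0,6.3,0]],[70,[-31,0,9],[0,6.2,0]],[70,[-32,0,9],[0,6.3,0]],[70,[-33.5,0,6.5],[0,6.2,0]]]'

```text
t: 7.15
tool_pos: [0.4761, -0.2203, 0.246]
orientation: [[0.916, -0.21, 0.34], [-0.196, -0.978, -0.076], [0.349, 0.003, -0.937]]
ft_force: [0.5, -0.3, -0.3]
finger_gap: 0.701
gripper_force: 0.0
```

Run:
```python
from h import *
from cell import cams
c=wrist();cv2.imwrite("pics/w2.png",c["pixels"][...,::-1]);np.savez("w2.npz",**{k:c[k] for k in("pixels","range_z","K","R","t")})
P,uv,C=cloud(c);Q=(P-S0)@SR*1e3
D=np.c_[Q[:,0]*.866+(Q[:,2]-45)*.5,Q[:,1],-Q[:,0]*.5+(Q[:,2]-45)*.866] # detector frame
m=(abs(D[:,0])<25)&(abs(D[:,1])<30)&(D[:,2]>160)&(D[:,2]<180)
print("head top",m.sum());
if m.sum():print(D[m].min(0).round(1),D[m].max(0).round(1),np.median(D[m],0).round(1))
m=(abs(D[:,0])<30)&(abs(D[:,1])<45)&(D[:,2]>120)&(D[:,2]<140);print("body",m.sum(),D[m].min(0).round(1),D[m].max(0).round(1))
p,R=now();print(p)
G=tcp(st(-77.5,0,45+.866*155),ori(20));show([(G,ori(20))],p,R)
```

```text
head top 2351
[-12.9 -15.5 160.1] [ 13.7  14.6 175.5] [  3.   -0.4 169.7]
body 3329 [-16.2 -33.5 120. ] [ 18.1  32.5 139.9]
[ 0.46733986 -0.21618752  0.23867638]
[11.0, 2.5, 86.5] [-0.0, -0.1, -0.1]
```

View pics/w2.png

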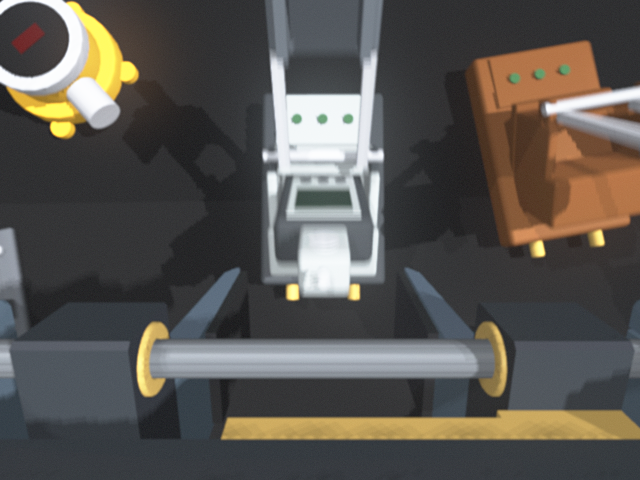

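The view shows the hood lying open to the front and the sensor head exposed at (322,262), within 1 mm of the prediction. I'll settle briefly, then descend.

Call:
apply_moves --targets '[[70,[0,0,0],[0,0,0]],[70,[0,0,0],[0,0,0]],[70,[0,0,15],[0,0,0]],[70,[0,0,15],[0,0,0]],[70,[0,0,0],[0,0,0]]]'

```text
t: 7.7
tool_pos: [0.4884, -0.223, 0.2169]
orientation: [[0.919, -0.209, 0.334], [-0.197, -0.978, -0.072], [0.342, 0.001, -0.94]]
ft_force: [-0.7, 0.3, 0.2]
finger_gap: 0.701
gripper_force: 0.0
```

Run:
```python
from h import *
p,R=now();print(p)
G=tcp(st(-77.5,0,45+.866*155),ori(20));show([(G,ori(20))],p,R)
```

```text
[ 0.4883799  -0.22298225  0.21686257]
[-2.0, 0.5, 58.5] [0.0, 0.0, 0.0]
```

Call:
apply_moves --targets '[[70,[-1,0.5,20],[0,0,0]],[70,[0,0,20],[0,0,0]],[70,[0,0,18],[0,0,0]],[0,[0,0,0],[0,0,0]],[0,[0,0,0],[0,0,0]]]' --newtons 30

```text
t: 8.2
tool_pos: [0.5062, -0.2275, 0.1635]
orientation: [[0.918, -0.21, 0.335], [-0.197, -0.978, -0.073], [0.343, 0.001, -0.939]]
ft_force: [0.3, 0.1, 0.6]
finger_gap: 0.554
gripper_force: 0.0
```

Call:
apply_moves --targets '[[0,[0,0,0],[0,0,0]],[0,[0,0,0],[0,0,0]],[0,[0,0,0],[0,0,0]],[0,[0,0,0],[0,0,0]],[0,[0,0,0],[0,0,0]]]'

```text
t: 8.7
tool_pos: [0.5058, -0.2275, 0.1636]
orientation: [[0.918, -0.21, 0.336], [-0.197, -0.978, -0.074], [0.344, 0.001, -0.939]]
ft_force: [-3.4, -0.3, 9.1]
finger_gap: 0.328
gripper_force: 30.0
```

Run:
```python
from h import *
from cell import env
print(np.round(env.sense()["qpos"],1))
p,R=now();print(p,(SR.T@(p-R[:,2]*.019-S0)*1e3).round(1))
u=SR@np.array([-.5,0,.866])
print("per 100mm slope",(R.T@u*100).round(1))
```

```text
[-29.4   6.1 127.9  12.8  27.2  62.2]
[ 0.50581266 -0.22754938  0.16358205] [-77.8  -0.5 181.4]
per 100mm slope [-17.1   0.1 -98.5]
```

Call:
apply_moves --targets '[[0,[-1.7,0,-10],[0,0,0]],[0,[-3.4,0,-20],[0,0,0]],[0,[-4.1,0,-24],[0,0,0]],[0,[-4.1,0,-24],[0,0,0]],[0,[-4.1,0,-24],[0,0,0]]]'

```text
t: 9.2
tool_pos: [0.4541, -0.2159, 0.2532]
orientation: [[0.919, -0.21, 0.334], [-0.197, -0.978, -0.073], [0.342, 0.001, -0.94]]
ft_force: [0.2, -0.7, -2.9]
finger_gap: 0.326
gripper_force: 30.0
```

Run:
```python
from h import *
from cell import env
print(np.round(env.sense()["qpos"],1))
p,R=now();print(p,(SR.T@(p-R[:,2]*.019-S0)*1e3).round(1))
```

```text
[-31.6  -7.8 130.2  10.3  39.2  63.6]
[ 0.45408197 -0.21586496  0.25322992] [-1.308e+02  1.000e-01  2.711e+02]
```

```bash
cat >> h.py <<'E'
ry=np.radians(-.5)
def hang(x,y,z,th=-10): # det origin world; assumed grip (0.8,-0.5,157)mm, det lean = th+10
    t=np.radians(th+10);D=Ro.from_euler('zy',[ry,-t]).as_matrix()
    return tcp(np.array([x,y,z])+D@np.array([.0008,-.0005,.157]),ori(th,ry)),ori(th,ry)
E
python3 - <<'E'
from h import *
p,R=now();p0=p
H,HR=hang(.559,.278,.27)
print(H)
up=p+[0,0,.15]
w1=[(p+(up-p)*k/5,ori(20-15*k/5)) for k in range(1,6)]
w2=[]
for k in range(1,19):
    s=k/18;s=s*s*(3-2*s)*.5+s*.5
    w2.append((up+(H-up)*s,ori(5-15*s,yaw+(ry-yaw)*s)))
show(w1+w2,p,R)
E
```

```text
[0.55649642 0.27752183 0.40828865]
[10.5, 0.0, -28.0] [0.0, -3.0, -0.0]
[8.5, 0.0, -29.0] [0.0, -3.0, -0.0]
[7.5, 0.0, -29.0] [0.0, -3.0, -0.0]
[5.5, 0.0, -29.5] [0.0, -3.0, -0.0]
[4.0, 0.0, -29.5] [0.0, -3.0, -0.0]
[0.0, -16.0, -0.5] [0.1, -0.5, -0.4]
[0.0, -20.5, -0.0] [0.0, -0.6, -0.5]
[0.5, -24.0, -0.0] [0.0, -0.7, -0.5]
[0.5, -27.0, -0.5] [0.1, -0.8, -0.6]
[0.5, -30.0, -0.5] [-0.0, -0.9, -0.7]
[1.5, -31.5, -0.0] [0.0, -0.9, -0.7]
[2.0, -33.5, -0.5] [0.0, -1.0, -0.8]
[2.0, -34.5, -0.0] [0.0, -1.1, -0.8]
[3.0, -34.5, -0.5] [-0.0, -1.0, -0.8]
[3.0, -35.0, -0.5] [-0.1, -1.0, -0.8]
[4.0, -34.0, -0.5] [-0.0, -1.1, -0.8]
[4.0, -33.0, -1.0] [-0.1, -1.0, -0.8]
[4.0, -31.5, -0.5] [-0.1, -0.9, -0.7]
[4.5, -29.5, -1.0] [-0.1, -0.9, -0.7]
[4.0, -27.0, -1.0] [-0.0, -0.8, -0.6]
[4.5, -23.5, -0.5] [-0.1, -0.7, -0.5]
[3.5, -20.0, -1.0] [-0.1, -0.6, -0.5]
[3.0, -16.0, -0.5] [-0.1, -0.5, -0.4]
```

Call:
apply_moves --targets '[[0,[10.5,0,-28],[0,-3,0]],[0,[8.5,0,-29],[0,-3,0]],[0,[7.5,0,-29],[0,-3,0]],[0,[5.5,0,-29.5],[0,-3,0]],[0,[4,0,-29.5],[0,-3,0]]]'

```text
t: 9.7
tool_pos: [0.454, -0.2158, 0.4039]
orientation: [[0.974, -0.21, 0.084], [-0.21, -0.978, -0.019], [0.086, 0.001, -0.996]]
ft_force: [-0.7, -0.1, -3.9]
finger_gap: 0.325
gripper_force: 30.0
```

Call:
apply_moves --targets '[[0,[0,-16,-0.5],[0,-0.5,-0.4]],[0,[0,-20.5,0],[0,-0.6,-0.5]],[0,[0.5,-24,0],[0,-0.7,-0.5]],[0,[0.5,-27,-0.5],[0,-0.8,-0.6]],[0,[0.5,-30,-0.5],[0,-0.9,-0.7]]]'

```text
t: 10.2
tool_pos: [0.4781, -0.1002, 0.4037]
orientation: [[0.986, -0.164, 0.025], [-0.164, -0.986, -0.008], [0.026, 0.004, -1.0]]
ft_force: [1.2, -0.2, -2.9]
finger_gap: 0.328
gripper_force: 30.0
```

Call:
apply_moves --targets '[[0,[1.5,-31.5,0],[0,-0.9,-0.7]],[0,[2,-33.5,-0.5],[0,-1,-0.8]],[0,[2,-34.5,0],[0,-1.1,-0.8]],[0,[3,-34.5,-0.5],[0,-1,-0.8]],[0,[3,-35,-0.5],[0,-1,-0.8]]]'

```text
t: 10.7
tool_pos: [0.5128, 0.066, 0.4045]
orientation: [[0.993, -0.096, -0.061], [-0.096, -0.995, 0.003], [-0.061, 0.003, -0.998]]
ft_force: [0.5, -0.8, -2.4]
finger_gap: 0.327
gripper_force: 30.0
```

Call:
apply_moves --targets '[[0,[4,-34,-0.5],[0,-1.1,-0.8]],[0,[4,-33,-1],[0,-1,-0.8]],[0,[4,-31.5,-0.5],[0,-0.9,-0.7]],[0,[4.5,-29.5,-1],[0,-0.9,-0.7]],[0,[4,-27,-1],[0,-0.8,-0.6]]]'

```text
t: 11.2
tool_pos: [0.5447, 0.219, 0.4064]
orientation: [[0.989, -0.033, -0.143], [-0.033, -0.999, 0.008], [-0.143, -0.003, -0.99]]
ft_force: [0.4, -0.3, -2.6]
finger_gap: 0.328
gripper_force: 30.0
```

Call:
apply_moves --targets '[[0,[4.5,-23.5,-0.5],[0,-0.7,-0.5]],[0,[3.5,-20,-1],[0,-0.6,-0.5]],[0,[3,-16,-0.5],[0,-0.5,-0.4]],[0,[0,0,0],[0,0,0]],[0,[0,0,0],[0,0,0]]]'

```text
t: 11.7
tool_pos: [0.5578, 0.2768, 0.4068]
orientation: [[0.985, -0.01, -0.173], [-0.008, -1.0, 0.009], [-0.173, -0.007, -0.985]]
ft_force: [-0.6, -0.4, -3.4]
finger_gap: 0.327
gripper_force: 30.0
```

Call:
apply_moves --targets '[[0,[0,0,0],[0,0,0]],[0,[0,0,0],[0,0,0]],[0,[0,0,0],[0,0,0]],[0,[0,0,0],[0,0,0]],[0,[0,0,0],[0,0,0]]]'

```text
t: 12.2
tool_pos: [0.558, 0.2769, 0.407]
orientation: [[0.985, -0.01, -0.173], [-0.009, -1.0, 0.009], [-0.173, -0.008, -0.985]]
ft_force: [-0.1, -0.3, -2.0]
finger_gap: 0.327
gripper_force: 30.0
```

Run:
```python
from h import *
from cell import cams
p,R=now();print(p,Ro.from_matrix(R).as_euler('zyx',degrees=True).round(2))
print("to hover");show([hang(.559,.278,.27)],p,R)
c=wrist();t=cams.read_camera("top");s=cams.read_camera("side")
ims=[]
for n,k in(("w",c),("t",t),("s",s)):
    P,uv,C=cloud(k);np.savez(n+"3.npz",**{q:k[q] for q in("pixels","range_z","K","R","t")});cv2.imwrite(f"pics/{n}3.png",k["pixels"][...,::-1])
    for a,b in((.12,.18),(.23,.32),(.38,.41)):
        q=box(P,[.51,a,.160],[.56,b,.168])
        if q.sum()>10:print(n,"rail",a,q.sum(),np.percentile(P[q,0],[2,50,98]).round(4),np.median(P[q,2]).round(4))
    for a,b in((.17,.235),(.32,.385)):
        q=box(P,[.545,a,.212],[.6,b,.235])
        if q.sum()>10:print(n,"head",q.sum(),P[q].min(0).round(4),P[q].max(0).round(4))
    q=box(P,[.48,.22,.25],[.62,.335,.39]);print(n,"held",q.sum(),P[q].min(0).round(4),P[q].max(0).round(4))
    for z in (.28,.32,.36):
        q=box(P,[.48,.22,z],[.62,.335,z+.02])
        if q.sum()>20:print("  z",z,q.sum(),P[q].min(0).round(4),P[q].max(0).round(4),np.median(P[q],0).round(4))
a=cv2.imread("pics/w3.png");b=cv2.imread("pics/s3.png")[120:420,60:360]
cv2.imwrite("pics/c3.png",np.hstack([cv2.resize(a,(400,300)),cv2.resize(b,(300,300))]))
```

```text
[0.5579647  0.2769126  0.40697122] [   0.59   -9.94 -179.46]
to hover
[-1.5, -0.5, -1.0] [-0.4, -0.1, -0.0]
w rail 0.12 784 [0.5249 0.5314 0.537 ] 0.1643
w rail 0.23 51 [0.5288 0.5372 0.5591] 0.1641
w rail 0.38 370 [0.5278 0.5339 0.539 ] 0.1644
w head 1170 [0.554  0.1865 0.212 ] [0.5795 0.2168 0.2268]
w head 1158 [0.5551 0.3365 0.2121] [0.5806 0.3668 0.2264]
w held 8182 [0.571  0.2444 0.272 ] [0.5805 0.311  0.39  ]
  z 0.28 761 [0.5721 0.2464 0.28  ] [0.5805 0.311  0.3   ] [0.5776 0.2777 0.2914]
  z 0.32 1189 [0.5731 0.2455 0.32  ] [0.5795 0.3096 0.3399] [0.5776 0.278  0.3285]
  z 0.36 2012 [0.5717 0.2446 0.36  ] [0.5801 0.3099 0.38  ] [0.579  0.2775 0.3707]
t rail 0.12 139 [0.527  0.5339 0.5528] 0.1638
t rail 0.23 183 [0.5295 0.5344 0.5391] 0.1644
t head 173 [0.5548 0.1869 0.2122] [0.5813 0.2177 0.2306]
t held 289 [0.5166 0.2452 0.2697] [0.5765 0.2967 0.3881]
  z 0.28 65 [0.5443 0.2459 0.2801] [0.5765 0.2967 0.2996] [0.552  0.2473 0.2878]
  z 0.32 29 [0.5168 0.2457 0.3201] [0.5511 0.282  0.3399] [0.5449 0.2554 0.3323]
  z 0.36 40 [0.5205 0.2452 0.3605] [0.5544 0.2794 0.3798] [0.5447 0.2576 0.372 ]
s rail 0.12 145 [0.5236 0.5303 0.5469] 0.1653
s rail 0.23 275 [0.5251 0.5313 0.5546] 0.165
s rail 0.38 123 [0.5259 0.5332 0.5564] 0.1648
s head 182 [0.5516 0.1872 0.212 ] [0.5801 0.2204 0.2274]
s head 218 [0.5525 0.3375 0.212 ] [0.5809 0.3707 0.2284]
s held 2262 [0.5147 0.2444 0.2695] [0.579  0.3158 0.39  ]
  z 0.28 355 [0.5403 0.2461 0.28  ] [0.5762 0.3149 0.3   ] [0.5447 0.2933 0.29  ]
  z 0.32 289 [0.5408 0.2567 0.32  ] [0.579  0.3142 0.34  ] [0.5452 0.3032 0.3297]
  z 0.36 408 [0.5172 0.246  0.3601] [0.5772 0.3141 0.38  ] [0.5443 0.2929 0.37  ]
```

View pics/c3.png

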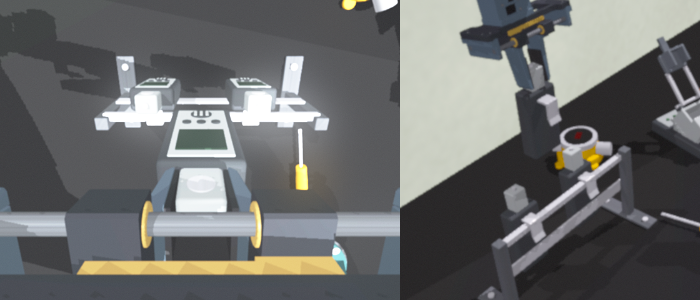

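The detector is held upright with its hook towards the rail, screen to +x. In arm-frame terms the rail is at x 0.5325, the gap middle at y 0.2767, and the held origin at about (0.561, 0.2778, 0.269). I'll correct by -2 mm in x and lower part way.

Call:
apply_moves --targets '[[0,[-2,0.5,0],[-0.5,0,0]],[0,[3.5,0.2,19.7],[0,0,0]],[0,[5.2,0.2,29.5],[0,0,0]],[0,[5.2,0.2,29.5],[0,0,0]],[0,[5.2,0.2,29.5],[0,0,0]]]'

```text
t: 12.85
tool_pos: [0.5559, 0.2757, 0.2964]
orientation: [[0.985, -0.008, -0.172], [-0.008, -1.0, 0.0], [-0.172, 0.001, -0.985]]
ft_force: [0.1, 0.7, -3.3]
finger_gap: 0.329
gripper_force: 30.0
```

Call:
apply_moves --targets '[[0,[5.2,0.2,29.5],[0,0,0]],[0,[1.7,0,9.8],[0,0,0]],[0,[0,0,0],[0,0,0]],[0,[0,0,0],[0,0,0]],[0,[0,0,0],[0,0,0]]]'

```text
t: 13.35
tool_pos: [0.5569, 0.2758, 0.2592]
orientation: [[0.985, -0.008, -0.17], [-0.008, -1.0, 0.001], [-0.171, 0.0, -0.985]]
ft_force: [-0.2, -0.2, -3.3]
finger_gap: 0.33
gripper_force: 30.0
```

Run:
```python
from h import *
from cell import cams
p,R=now();print(p,Ro.from_matrix(R).as_euler('zyx',degrees=True).round(2));show([hang(.559,.277,.12),hang(.559,.277,.053)],p,R)
c=wrist();s=cams.read_camera("side")
for n,k in(("w",c),("s",s)):
    P,uv,C=cloud(k);cv2.imwrite(f"pics/{n}4.png",k["pixels"][...,::-1])
    for a,b in((.12,.175),(.38,.41)):
        q=box(P,[.51,a,.160],[.56,b,.168])
        if q.sum()>10:print(n,"rail",a,q.sum(),np.percentile(P[q,0],[2,50,98]).round(4))
    for a,b in((.17,.235),(.32,.385)):
        q=box(P,[.545,a,.212],[.6,b,.235])&(abs(P[:,1]-.277)>.055)
        if q.sum()>10:print(n,"head",q.sum(),P[q].min(0).round(4),P[q].max(0).round(4))
    for z in (.13,.18,.22):
        q=box(P,[.535,.238,z],[.62,.318,z+.02])
        if q.sum()>20:print("  z",z,q.sum(),P[q].min(0).round(4),P[q].max(0).round(4),np.median(P[q],0).round(4))
a=cv2.imread("pics/w4.png");b=cv2.imread("pics/s4.png")[200:440,100:340]
cv2.imwrite("pics/c4.png",np.hstack([cv2.resize(a,(400,300)),cv2.resize(b,(400,400))[:300]]))
```

```text
[0.5569169  0.27582562 0.25923378] [   0.48   -9.82 -179.92]
[-0.5, -0.5, 1.0] [0.0, -0.2, 0.0]
[12.0, -0.0, 66.0] [0.0, 0.0, 0.0]
w rail 0.12 1146 [0.5256 0.5322 0.5369]
w rail 0.38 484 [0.5277 0.5341 0.5391]
w head 2973 [0.5538 0.1868 0.212 ] [0.5797 0.2169 0.2259]
w head 2973 [0.5547 0.3362 0.212 ] [0.5818 0.3667 0.2264]
  z 0.13 680 [0.5705 0.2431 0.1301] [0.5794 0.309  0.15  ] [0.5767 0.2764 0.1419]
  z 0.18 1191 [0.5716 0.2436 0.18  ] [0.5789 0.3084 0.2   ] [0.5768 0.2758 0.1904]
  z 0.22 2473 [0.5705 0.2431 0.22  ] [0.579  0.3088 0.24  ] [0.577  0.2763 0.2318]
s rail 0.12 127 [0.5249 0.5297 0.5393]
s rail 0.38 127 [0.5265 0.5333 0.5587]
s head 165 [0.5515 0.1888 0.2123] [0.58   0.2186 0.2263]
s head 219 [0.5527 0.3356 0.2123] [0.5831 0.3693 0.2266]
  z 0.13 74 [0.5386 0.2472 0.1301] [0.5635 0.3114 0.1484] [0.543  0.2805 0.1335]
  z 0.18 228 [0.5404 0.2701 0.1801] [0.5761 0.3124 0.2   ] [0.5448 0.3021 0.1903]
  z 0.22 282 [0.5351 0.2423 0.22  ] [0.5757 0.3121 0.24  ] [0.5442 0.2997 0.2323]
```

View pics/c4.png

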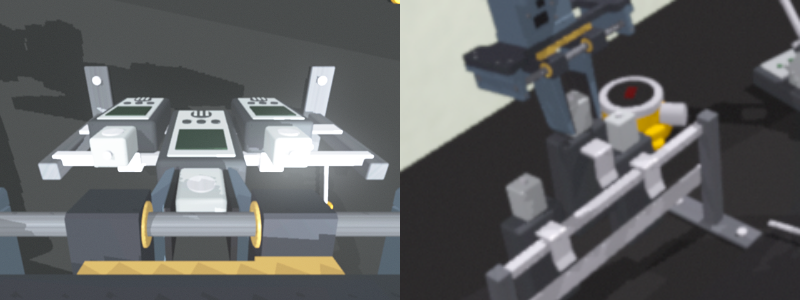

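The detector sits centred in the gap, and its hook (about (600,160) in the right half) is above and just robot-side of the rail. Lowering on.

Call:
apply_moves --targets '[[0,[1.5,-0.6,12],[0,0,0]],[0,[2.6,0,15],[0,0,0]],[0,[2.6,0,15],[0,0,0]],[0,[2.6,0,15],[0,0,0]],[0,[0,0,0],[0,0,0]]]'

```text
t: 13.95
tool_pos: [0.5544, 0.2755, 0.1967]
orientation: [[0.984, -0.008, -0.176], [-0.009, -1.0, -0.001], [-0.176, 0.002, -0.984]]
ft_force: [-0.1, -0.7, -2.9]
finger_gap: 0.329
gripper_force: 30.0
```

Call:
apply_moves --targets '[[0,[0.7,0,4],[0,0,0]],[0,[0.3,0,2],[0,0,0]],[0,[0,0,0],[0,0,0]],[0,[0,0,0],[0,0,0]],[0,[0,0,0],[0,0,0]]]'

```text
t: 14.45
tool_pos: [0.5555, 0.2761, 0.194]
orientation: [[0.985, -0.008, -0.172], [-0.008, -1.0, 0.001], [-0.172, 0.001, -0.985]]
ft_force: [0.1, -0.6, -3.2]
finger_gap: 0.323
gripper_force: 30.0
```

Call:
apply_moves --targets '[[0,[0.3,0,2],[0,0,0]],[0,[0,0,0],[0,0,0]],[0,[0.1,0,1],[0,0,0]],[0,[0,0,0],[0,0,0]],[0,[0,0,0],[0,0,0]]]'

```text
t: 14.95
tool_pos: [0.5554, 0.276, 0.1911]
orientation: [[0.985, -0.008, -0.173], [-0.008, -1.0, 0.001], [-0.173, 0.001, -0.985]]
ft_force: [-1.2, -1.9, 5.8]
finger_gap: 0.328
gripper_force: 30.0
```

Contact at origin height of about 53 mm, as the hook-on-rail geometry predicts. Releasing.

Call:
apply_moves --targets '[[55,[0,0,0],[0,0,0]],[55,[0,0,0],[0,0,0]],[55,[0,0,0],[0,0,0]],[55,[0,0,0],[0,0,0]],[55,[0,0,0],[0,0,0]]]'

```text
t: 15.45
tool_pos: [0.5553, 0.276, 0.1905]
orientation: [[0.985, -0.008, -0.173], [-0.008, -1.0, 0.001], [-0.173, 0.001, -0.985]]
ft_force: [0.3, 0.0, -0.1]
finger_gap: 0.548
gripper_force: 0.0
```

Run:
```python
from h import *
from cell import cams
c=wrist();cv2.imwrite("pics/w5.png",c["pixels"][...,::-1])
P,uv,C=cloud(c)
for a,b in((.18,.225),(.255,.298),(.33,.375)):
    q=box(P,[.545,a,.212],[.6,b,.235])
    print("head",q.sum(),P[q].min(0).round(4),P[q].max(0).round(4))
q=box(P,[.545,.255,.19],[.61,.298,.235]);print(P[q].min(0).round(4),P[q].max(0).round(4),np.percentile(P[q,1],[2,50,98]))
```

```text
head 1816 [0.5676 0.1869 0.212 ] [0.5799 0.2169 0.2213]
head 2845 [0.5606 0.2613 0.212 ] [0.5724 0.2914 0.2237]
head 1832 [0.5691 0.3362 0.212 ] [0.5816 0.3662 0.2213]
[0.5606 0.2613 0.19  ] [0.5728 0.2914 0.2237] [0.26218916 0.27614923 0.29036517]
```

Call:
apply_moves --targets '[[55,[0,0,-10],[0,0,0]],[55,[0,0,-25],[0,0,0]],[55,[0,0,-35],[0,0,0]],[55,[0,0,-45],[0,0,0]],[55,[0,0,-45],[0,0,0]]]'

```text
t: 16.0
tool_pos: [0.5829, 0.2758, 0.3506]
orientation: [[0.985, -0.008, -0.173], [-0.008, -1.0, 0.0], [-0.173, 0.001, -0.985]]
ft_force: [0.7, 0.3, 0.6]
finger_gap: 0.552
gripper_force: 0.0
```

Run:
```python
from h import *
from cell import cams
from h import now
c=wrist();s=cams.read_camera("side")
P,uv,C=cloud(c)
for a,b in((.18,.225),(.255,.298),(.33,.375)):
    q=box(P,[.53,a,.205],[.6,b,.235])
    print("head",q.sum(),P[q].min(0).round(4),P[q].max(0).round(4))
    for z in(.08,.11,.15):
        q=box(P,[.55,a,z],[.62,b,z+.02]);print("   front",z,np.median(P[q,0]).round(4) if q.sum() else None)
a=c["pixels"][...,::-1];b=s["pixels"][220:420,120:320,::-1]
cv2.imwrite("pics/c6.png",np.hstack([cv2.resize(a,(400,300)),cv2.resize(b,(300,300))]))
p,R=now();print(p)
```

```text
head 1625 [0.554  0.1865 0.205 ] [0.5801 0.217  0.2262]
   front 0.08 0.5751
   front 0.11 0.5786
   front 0.15 0.5808
head 1554 [0.5461 0.2614 0.205 ] [0.5725 0.2914 0.2277]
   front 0.08 0.5743
   front 0.11 0.5748
   front 0.15 0.5763
head 1630 [0.5553 0.3366 0.2051] [0.5814 0.3668 0.2263]
   front 0.08 0.5764
   front 0.11 0.5798
   front 0.15 0.582
[0.58581852 0.27675363 0.35566702]
```

View pics/c6.png

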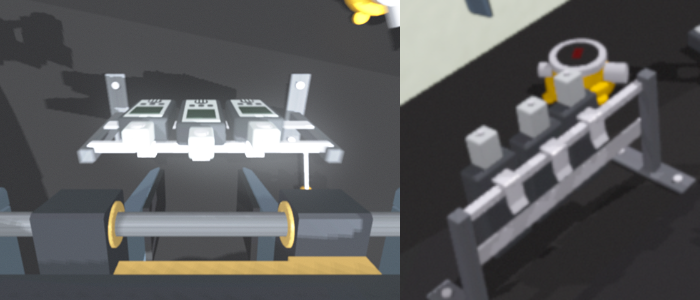

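All three hang in a row, the new one in the middle at y 0.276, facing the same way, neighbours unmoved. Now to close the hood.

Run:
```python
from h import *
p,R=now()
B=tcp(tab(71.6,5),ori(-30));pre=B-ori(-30)[:,2]*.08;print(B,pre)
a=p;N=18;w=[]
for k in range(1,N+1):
    s=k/N;s=s*s*(3-2*s)*.5+s*.5
    w.append((a+(pre-a)*s+np.array([0,0,.04])*np.sin(np.pi*s),ori(-10-20*s,ry+(yaw-ry)*s)))
p,R=show(w,p,R);print(p);p,R=show([(B,ori(-30))],p,R)
N=14
print("close");show([(tcp(tab(71.6-74*k/N,5),ori(-30+50*k/N)),ori(-30+50*k/N)) for k in range(1,N+1)],p,R)
```

```text
[ 0.6749953  -0.26330851  0.21815974] [ 0.71410663 -0.27169325  0.28744177]
[4.0, 17.5, -2.5] [-0.1, -1.2, 0.4]
[5.0, 22.5, -3.5] [0.1, -0.8, 0.5]
[6.0, 25.5, -3.5] [0.1, -1.0, 0.5]
[7.5, 29.5, -4.0] [0.2, -1.1, 0.6]
[8.0, 32.0, -4.0] [0.1, -1.1, 0.7]
[9.5, 34.0, -3.5] [0.2, -1.3, 0.7]
[10.5, 35.5, -3.0] [0.2, -1.3, 0.7]
[12.0, 37.0, -1.5] [0.3, -1.4, 0.8]
[13.0, 37.0, -0.5] [0.2, -1.4, 0.7]
[14.0, 36.5, 1.0] [0.3, -1.4, 0.8]
[15.5, 36.0, 2.0] [0.3, -1.3, 0.7]
[15.5, 35.0, 3.0] [0.3, -1.3, 0.7]
[16.0, 33.0, 3.5] [0.3, -1.3, 0.7]
[16.0, 30.5, 3.5] [0.3, -1.2, 0.6]
[15.0, 28.0, 3.5] [0.3, -1.1, 0.5]
[13.5, 24.5, 3.0] [0.3, -0.9, 0.5]
[12.0, 21.0, 2.0] [0.2, -0.8, 0.4]
[10.0, 16.5, 2.0] [0.2, -0.7, 0.4]
[ 0.71416842 -0.27195732  0.28718996]
[-0.0, -0.0, 80.0] [-0.0, 0.0, -0.0]
close
[-14.0, -0.0, -1.5] [-0.0, 3.6, -0.0]
[-14.0, -0.0, -1.5] [-0.0, 3.6, -0.0]
[-14.0, -0.0, -0.5] [-0.0, 3.5, -0.0]
[-14.0, -0.0, -0.0] [-0.0, 3.6, -0.0]
[-14.0, -0.0, 0.0] [-0.0, 3.6, -0.0]
[-14.0, -0.0, 0.5] [0.0, 3.6, -0.0]
[-13.5, -0.0, 1.5] [0.0, 3.5, -0.0]
[-14.0, -0.0, 1.5] [0.0, 3.6, -0.0]
[-14.0, -0.0, 2.0] [0.0, 3.6, -0.0]
[-13.5, -0.0, 2.5] [0.0, 3.5, -0.0]
[-14.0, -0.0, 3.0] [0.0, 3.6, -0.0]
[-13.5, -0.0, 3.5] [0.0, 3.6, -0.0]
[-13.5, -0.0, 3.5] [0.0, 3.6, -0.0]
[-13.0, -0.0, 4.5] [0.0, 3.5, -0.0]
```

Call:
apply_moves --targets '[[70,[4,17.5,-2.5],[0,-1.2,0.4]],[70,[5,22.5,-3.5],[0.1,-0.8,0.5]],[70,[6,25.5,-3.5],[0.1,-1,0.5]],[70,[7.5,29.5,-4],[0.2,-1.1,0.6]],[70,[8,32,-4],[0.1,-1.1,0.7]]]' --newtons 10

```text
t: 16.6
tool_pos: [0.6125, 0.1461, 0.3583]
orientation: [[0.963, -0.057, -0.264], [-0.056, -0.998, 0.012], [-0.264, 0.003, -0.964]]
ft_force: [0.6, -0.2, 0.2]
finger_gap: 0.699
gripper_force: 0.0
```

Call:
apply_moves --targets '[[70,[9.5,34,-3.5],[0.2,-1.3,0.7]],[70,[10.5,35.5,-3],[0.2,-1.3,0.7]],[70,[12,37,-1.5],[0.3,-1.4,0.8]],[70,[13,37,-0.5],[0.2,-1.4,0.7]],[70,[14,36.5,1],[0.3,-1.4,0.8]]]'

```text
t: 17.1
tool_pos: [0.6554, -0.0387, 0.3478]
orientation: [[0.919, -0.125, -0.374], [-0.117, -0.992, 0.044], [-0.376, 0.003, -0.927]]
ft_force: [0.4, 0.9, 0.5]
finger_gap: 0.701
gripper_force: 0.0
```

Call:
apply_moves --targets '[[70,[15.5,36,2],[0.3,-1.3,0.7]],[70,[15.5,35,3],[0.3,-1.3,0.7]],[70,[16,33,3.5],[0.3,-1.3,0.7]],[70,[16,30.5,3.5],[0.3,-1.2,0.6]],[70,[15,28,3.5],[0.3,-1.1,0.5]]]'

```text
t: 17.6
tool_pos: [0.6946, -0.2092, 0.3012]
orientation: [[0.865, -0.186, -0.467], [-0.165, -0.982, 0.086], [-0.474, 0.003, -0.88]]
ft_force: [-0.1, 0.1, 0.2]
finger_gap: 0.701
gripper_force: 0.0
```

Call:
apply_moves --targets '[[70,[13.5,24.5,3],[0.3,-0.9,0.5]],[70,[12,21,2],[0.2,-0.8,0.4]],[70,[10,16.5,2],[0.2,-0.7,0.4]],[70,[0,0,0],[0,0,0]],[70,[0,0,0],[0,0,0]]]'

```text
t: 18.1
tool_pos: [0.7103, -0.2731, 0.279]
orientation: [[0.841, -0.211, -0.498], [-0.183, -0.978, 0.104], [-0.509, 0.003, -0.861]]
ft_force: [-0.2, 0.1, -0.3]
finger_gap: 0.704
gripper_force: 0.0
```

Call:
apply_moves --targets '[[70,[0,0,0],[0,0,0]],[70,[0,0,0],[0,0,0]],[70,[0,0,0],[0,0,0]],[70,[0,0,0],[0,0,0]],[70,[0,0,0],[0,0,0]]]'

```text
t: 18.6
tool_pos: [0.7107, -0.2727, 0.2798]
orientation: [[0.842, -0.21, -0.497], [-0.183, -0.978, 0.103], [-0.508, 0.004, -0.862]]
ft_force: [-0.3, 0.2, 0.2]
finger_gap: 0.698
gripper_force: 0.0
```

Run:
```python
from h import *
p,R=now();print(p)
B=tcp(tab(71.6,5),ori(-30));show([(B,ori(-30))],p,R)
c=wrist();P,uv,C=cloud(c);Q=(P-S0)@SR*1e3
# hood frame at 71.6: tab axis
a=np.radians(41.6);q=Q-[9,0,106];r=q[:,0]*np.sin(a)+q[:,2]*np.cos(a);x=q[:,0]*np.cos(a)-q[:,2]*np.sin(a)
m=(abs(q[:,1])<40)&(r>138)&(r<185)&(abs(x+9)<20);print("tab",m.sum())
if m.sum():print("y",np.percentile(q[m,1],[1,50,99]).round(1),"x",np.percentile(x[m],[1,50,99]).round(1),"r",r[m].max().round(1))
```

```text
[ 0.71065001 -0.27268538  0.27981841]
[-0.5, -2.0, 72.0] [0.2, 0.5, -0.1]
tab 880
y [-9.8 -0.3  9.3] x [-13.3  -6.9  -3.8] r 177.7
```

The hood is where expected: fully open, tab tip at radius 177.7 mm (177 predicted) and centred. I'll grip the tab.

Call:
apply_moves --targets '[[70,[-0.5,-1.5,15],[0,0.5,0]],[70,[0,0,20],[0,0,0]],[70,[0,0,20],[0,0,0]],[70,[0,0,17],[0,0,0]],[0,[0,0,0],[0,0,0]]]'

```text
t: 19.15
tool_pos: [0.6736, -0.2635, 0.2156]
orientation: [[0.845, -0.21, -0.492], [-0.183, -0.978, 0.103], [-0.503, 0.003, -0.864]]
ft_force: [-0.1, 0.5, 0.6]
finger_gap: 0.637
gripper_force: 0.0
```

Call:
apply_moves --targets '[[0,[0,0,0],[0,0,0]],[0,[0,0,0],[0,0,0]],[0,[0,0,0],[0,0,0]],[0,[0,0,0],[0,0,0]],[0,[0,0,0],[0,0,0]]]'

```text
t: 19.65
tool_pos: [0.6754, -0.2641, 0.2179]
orientation: [[0.846, -0.21, -0.489], [-0.184, -0.978, 0.102], [-0.5, 0.004, -0.866]]
ft_force: [0.8, -1.0, 2.4]
finger_gap: 0.223
gripper_force: 10.0
```

Call:
apply_moves --targets '[[0,[0,0,0],[0,0,0]],[0,[0,0,0],[0,0,0]],[0,[0,0,0],[0,0,0]],[0,[0,0,0],[0,0,0]],[0,[0,0,0],[0,0,0]]]'

```text
t: 20.15
tool_pos: [0.6754, -0.2641, 0.2179]
orientation: [[0.846, -0.21, -0.489], [-0.184, -0.978, 0.102], [-0.5, 0.004, -0.866]]
ft_force: [2.5, -0.1, 3.4]
finger_gap: 0.219
gripper_force: 10.0
```

Call:
apply_moves --targets '[[0,[-14,0,-1.5],[0,3.6,0]],[0,[-14,0,-1.5],[0,3.6,0]],[0,[-14,0,-0.5],[0,3.5,0]],[0,[-14,0,0],[0,3.6,0]],[0,[-14,0,0],[0,3.6,0]]]'

```text
t: 20.65
tool_pos: [0.6131, -0.2507, 0.2474]
orientation: [[0.956, -0.21, -0.204], [-0.206, -0.978, 0.04], [-0.208, 0.004, -0.978]]
ft_force: [0.1, -2.1, -6.3]
finger_gap: 0.222
gripper_force: 10.0
```

Call:
apply_moves --targets '[[0,[-14,0,0.5],[0,3.6,0]],[0,[-13.5,0,1.5],[0,3.5,0]],[0,[-14,0,1.5],[0,3.6,0]],[0,[-14,0,2],[0,3.6,0]],[0,[-13.5,0,2.5],[0,3.5,0]]]'

```text
t: 21.15
tool_pos: [0.5459, -0.2364, 0.2457]
orientation: [[0.973, -0.21, 0.099], [-0.209, -0.978, -0.026], [0.102, 0.005, -0.995]]
ft_force: [2.1, -4.6, -4.9]
finger_gap: 0.222
gripper_force: 10.0
```

Call:
apply_moves --targets '[[0,[-14,0,3],[0,3.6,0]],[0,[-13.5,0,3.5],[0,3.6,0]],[0,[-13.5,0,3.5],[0,3.6,0]],[0,[-13,0,4.5],[0,3.5,0]],[0,[0,0,0],[0,0,0]]]'

```text
t: 21.65
tool_pos: [0.4961, -0.2257, 0.2208]
orientation: [[0.918, -0.211, 0.335], [-0.197, -0.977, -0.077], [0.344, 0.005, -0.939]]
ft_force: [1.0, -3.7, -3.1]
finger_gap: 0.218
gripper_force: 10.0
```

Call:
apply_moves --targets '[[0,[-2,0,0.5],[0,0,0]],[0,[-2,0,0.5],[0,0,0]],[0,[0,0,0],[0,0,0]],[0,[0,0,0],[0,0,0]],[0,[0,0,0],[0,0,0]]]'

```text
t: 22.15
tool_pos: [0.4956, -0.2257, 0.2203]
orientation: [[0.918, -0.21, 0.336], [-0.196, -0.978, -0.076], [0.344, 0.005, -0.939]]
ft_force: [-1.2, -0.5, 10.2]
finger_gap: 0.217
gripper_force: 10.0
```

```bash
python3 -c "
from h import *;print(hoodang())"
```

```text
(np.float64(-3.166799133995855), np.float64(164.03327708339688), np.float64(-0.7465714137407237))
```

The hood is on its shut stop: force rises with no further motion. Releasing and backing off.

Call:
apply_moves --targets '[[80,[0,0,0],[0,0,0]],[80,[0,0,0],[0,0,0]],[80,[0,0,0],[0,0,0]],[80,[0,0,0],[0,0,0]],[80,[0,0,0],[0,0,0]]]'

```text
t: 22.65
tool_pos: [0.4943, -0.2251, 0.2189]
orientation: [[0.919, -0.21, 0.333], [-0.196, -0.978, -0.075], [0.341, 0.004, -0.94]]
ft_force: [-0.2, 0.3, 0.4]
finger_gap: 0.626
gripper_force: 0.0
```

Call:
apply_moves --targets '[[80,[0,0,-15],[0,0,0]],[80,[0,0,-30],[0,0,0]],[80,[0,0,-30],[0,0,0]],[80,[0,0,-30],[0,0,0]],[80,[0,0,-20],[0,0,0]]]'

```text
t: 23.15
tool_pos: [0.4524, -0.2157, 0.3385]
orientation: [[0.919, -0.21, 0.335], [-0.196, -0.978, -0.076], [0.343, 0.004, -0.939]]
ft_force: [0.9, 0.2, -0.1]
finger_gap: 0.798
gripper_force: 0.0
```

Call:
apply_moves --targets '[[80,[0,0,0],[0,0,0]],[80,[0,0,0],[0,0,0]],[80,[0,0,0],[0,0,0]],[80,[0,0,0],[0,0,0]],[80,[0,0,0],[0,0,0]]]'

```text
t: 23.65
tool_pos: [0.4526, -0.2156, 0.3356]
orientation: [[0.919, -0.21, 0.332], [-0.196, -0.978, -0.075], [0.341, 0.003, -0.94]]
ft_force: [0.0, 0.3, -0.1]
finger_gap: 0.801
gripper_force: 0.0
```

Run:
```python
from h import *
from cell import cams
c=wrist();s=cams.read_camera("side");t=cams.read_camera("top")
P,uv,C=cloud(c);Q=(P-S0)@SR*1e3
m=(abs(Q[:,1])<25)&(Q[:,2]>241)&(Q[:,2]<262)&(Q[:,0]<-40)&(Q[:,0]>-120);print("tab",m.sum(),Q[m].min(0).round(1),Q[m].max(0).round(1))
for n,k in(("side",s),("top",t)):
    P,uv,C=cloud(k);P0,_,_=cloud(dict(np.load(n+"0.npz")))
    for lab,X in(("before",P0),("now",P)):
        q=box(X,[.45,-.26,.238],[.56,-.18,.3]);print(n,lab,"tab",q.sum(),X[q].mean(0).round(4))
    for a,b in((.18,.225),(.255,.298),(.33,.375)):
        q=box(P,[.54,a,.205],[.6,b,.24]);print(n,"head",q.sum(),P[q].min(0).round(3),P[q].max(0).round(3))
a=s["pixels"][160:460,100:420,::-1];b=t["pixels"][110:410,90:450,::-1]
cv2.imwrite("pics/c7.png",np.hstack([a,b]))
```

```text
tab 728 [-91.6 -10.4 241.1] [-74.6   9.5 257.3]
side before tab 60 [ 0.4938 -0.2202  0.2493]
side now tab 58 [ 0.4933 -0.2199  0.2498]
side head 235 [0.551 0.187 0.205] [0.58  0.22  0.226]
side head 279 [0.543 0.262 0.205] [0.572 0.295 0.229]
side head 284 [0.552 0.338 0.205] [0.581 0.369 0.228]
top before tab 77 [ 0.4973 -0.2232  0.2501]
top now tab 80 [ 0.4975 -0.2231  0.2503]
top head 183 [0.555 0.187 0.205] [0.581 0.219 0.227]
top head 192 [0.547 0.262 0.205] [0.573 0.292 0.228]
top head 194 [0.556 0.337 0.205] [0.582 0.369 0.228]
```

View pics/c7.png

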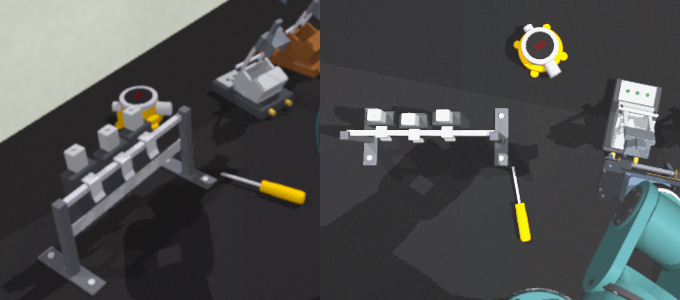

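The tab is back at its starting (shut) position and the three detectors hang in a row. The transmitter and screwdriver look untouched, and the gripper is clear.

```bash
python3 -c "
from cell import order;print(order.job_done())"
```

```text
the job is handed in; nothing more can be done
None
```

The job is handed in at about 24 s: the detector hangs on the top rail in the middle of the gap, screen the same way as its neighbours (leaning about 1.5° rather than their 4°), and the empty station's hood is fully shut; the neighbours measured unmoved, and the transmitter and screwdriver were not touched.

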